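# Prop up the tube rest and lay the long tube on it

### The job

On the welding bench, swing the folded prop leg of the work support up by its rubber handle, past its over-centre point until it locks against its stop. Then take the long square tube and lay it across the support, resting level in both saddles (the fixed post's and the leg's) with its middle roughly midway between them, and let go. Leave the angle bar, the short tube and the hammer where they are.

Things in the scene. Friction and masses are not known exactly. Their poses are not given: they have to be found in the camera images.
- stand: Fixed steel work support: grey base plate 90 x 300 x 10 mm with a fixed post (saddle centre at y = -90 mm) and a hinged prop leg (saddle centre at y = +90 mm when locked). Origin: on the bench, midway between those two. z up; the -x side, out of which the leg's handle sticks, looks roughly to the robot.
- stand_rest (a point): Fixed point midway between the two saddles, level with their rests, 130 mm above the stand's origin, axes as the stand. A tube laid well has its middle 12.5 mm above it. Saddles (post's, and leg's when locked) are 30 mm long in y, flat 54 mm wide in x between outward-sloping lips 17 mm high, 80 mm over the lip tops.
- leg (a joint): Prop leg angle, rad. 0 = folded, leaning 58 deg from upright to the stand's +y. 1.22 = locked on its stop, leaning 12 deg towards the post (-y), saddle level. Toggle spring: neutral with the leg upright (1.01); before that it and the leg's weight push back to folded (about 5 N at the handle when folded, less higher up), beyond it snaps on to the stop and holds. It stays nowhere between.
- leg_hinge (a point): Centre of the leg's hinge, in the stand's frame at x 0, y 111 mm, z 30 mm. The hinge axis is the stand's x; the leg swings up and over from the +y side to the -y side.
- leg_handle (a point): Point to pinch or push on the leg's handle: a black rubber round bar, 14 mm thick, along the stand's x. On its axis, 70 mm to -x of the leg's middle (rubber from 35 to 97 mm), 87 mm from the hinge axis; 76 mm above the bench folded, 115 mm locked. The bar can turn in the fingers. The leg's saddle, within 40 mm of the leg's middle, rises 35 mm beyond the bar along the leg.
- long_tube: The long square steel tube, 25 x 25 mm and 320 mm long, about 0.45 kg, lying flat on the bench in front of the support, either to the left or to the right. Origin at its centre, y along its length.
- angle_bar: Bystander: steel angle bar of L section 40 x 40 mm, 4 mm thick, also 320 mm long (along y), lying on one leg of the L with the other upright; it lies on the other side from the long tube. Origin under the middle. Leave it.
- short_tube: Bystander: offcut of the same square tube, only 120 mm long (along y), origin at its centre. Leave it.
- hammer: Bystander: a hammer 280 mm long lying on the bench to the left of the support. Leave it.

How it is judged:
By the outcome, as a careful person would: the job done as asked, in the order asked, and still so for the second after the job is handed in, with the robot touching nothing.
It also fails if it takes over 56 s, if anything falls off the work surface, if the arm or the gripper's body presses on something with over 40 N, if the wrist force passes 120 N, or if a joint passes its speed limit or range.

### The arm

A 6-joint arm with a two-finger parallel gripper is mounted at the origin on the work surface. World frame = base frame: x ahead of the robot, y to its left, z up, the work surface at z = 0. Lengths are in m, angles in rad, forces in N, time in s.
With the tool pointing down it reaches from about 0.3 to 0.875 m from the base axis. Payload 6.4 kg.
Tool frame: the origin (TCP) lies on the front face of the gripper's body, between the roots of the fingers; the fingertips stand 64 mm ahead of it and the grasp point (between the pads) lies 45 mm ahead of it (bot.grasp_offset is the distance from the TCP to the grasp point, in m); z points along the fingers, y is the line along which they close (so a half turn about z gives the same grasp; the last joint's range is limited). The gripper opens to 88 mm and grips with 3 to 60 N. Pads are 18 mm wide; open, the fingers measure 123 mm over their backs; the gripper's body (75 mm by 187 mm) begins 45 mm behind the grasp point.
Start: joints at [1.138, 0.181, 1.607, -0, 1.354, -0.206], TCP at [0.129, 0.56, 0.303] pointing down, gripper open.
Joint ranges: [-2.99, 2.99], [-0.89, 2.07], [0.3, 2.58], [-1.14, 4.28], [0, 2.63], [-3.12, 3.12]. Speed limits (rad/s): [2.57, 2.57, 3.01, 3.14, 3.14, 3.14].

### API

Orientations are given as a unit quaternion [x, y, z, w].
In Python, from rig import bot, get_image gives the robot as it stands.
- The arm moves only by the shell command python3 -m jog 'ROWS' [OPENING]. ROWS is JSON, a list of rows, each an object of numbers: "dx", "dy", "dz": the shift along the tool's x, y, z in cm; "spin": the turn about the tool's z in rad. A call has 1 to 10 rows; each row shifts and turns the commanded pose from where the row before left it, along the tool's axes as they then stand; what a row does not reach is not made up. A row lasts 1/8 s, in which the tool goes at most 62.5 mm and 10.7 degrees, less where a joint would pass 70% of its speed; a pose out of reach is approached as far as the arm can. A call is refused whole if a number of a shift passes 6.25 or a number of a turn 0.188, either way. A call with a gripper value outside its range is refused whole. OPENING is the opening, from 0 (shut) to 1 (fully open), set as the call begins (- or left out, the last holds). The fingers move at their own pace and stop on an object; the grip force is fixed at half the most. Time passes only in rows, so rows that do not move let the fingers close. It gives the time, the measured TCP pose, the force, the opening and the grip force at its end, in the units of the state.
- bot.observe(): the state, without advancing time (a new reading comes with each control period).
- get_image(name): name is "scene" or "top"; returns a dict with "color" (400x640x3 uint8, blue, green, red), "mtx" (3x3 intrinsics, pixels), "xyz" and "orientation" of the camera in the world. Camera axes: x right, y up, looking along -z (the intrinsics and any distortion apply to the point x, -y, -z); pixel columns grow to the right and rows downward; lengths in m; the calibration is good to about 2 mm. A picture is of the moment at which its call begins. There is no depth.
- bot.close_job(): hands the job in; it is judged then, once.
The state is a dict: "clock": time; "joint_positions": joint angles; "qd": joint speeds; "joint_torque": joint torques, N m; "position": TCP position; "ee_rot": TCP orientation; "force": force on the tool from outside, world axes, zero at the start; "torque": the same for the moment, N m; "finger_gap": finger opening in m; "grip_force": force on a finger pad.
Only numpy, scipy, OpenCV 4.12 (cv2) and the standard library are available. Lean on these libraries where they do the work, as an engineer would, in place of code of your own. Each camera call takes 0.05 s, during which the arm holds its last target. There are 200 camera calls.

## Working session

There is one attempt and no reset: what is moved stays moved. The work goes in short steps, Python scripts to look and compute and a shell command to move; the robot and the scene stay as the last step left them, time stands still between calls to the robot, and variables do not carry over. Pictures are saved under pics/ and viewed, at most 10 in all, crops included, and the job is handed in when it is done.

```bash
mkdir -p pics; ls; python3 - <<'E'
from rig import bot,get_image
import cv2
for n in("scene","top"):
    im=get_image(n); cv2.imwrite(f"pics/{n}0.png",im["color"]); print(n,im["mtx"],im["xyz"],im["orientation"],[k for k in im])
s=bot.observe(); print(s["position"],s["ee_rot"],s["clock"])
E
```

```text
pics
scene [[446.68207724   0.         312.08125407]
 [  0.         446.68207724 200.82805263]
 [  0.           0.           1.        ]] [ 1.31279969 -0.0221101   1.04108146] [0.25351952 0.23373085 0.63698527 0.6894545 ] ['color', 'mtx', 'xyz', 'orientation']
top [[476.48782778   0.         312.2802144 ]
 [  0.         476.48782778 195.67584617]
 [  0.           0.           1.        ]] [0.25899518 0.02302331 1.66626176] [ 0.05221885 -0.05799509 -0.70000304  0.70986302] ['color', 'mtx', 'xyz', 'orientation']
[0.1291257  0.55993559 0.30192556] [ 1.13165264e-01  9.93575892e-01 -7.12779316e-04 -2.47146233e-04] 0.1
```

View pics/scene0.png

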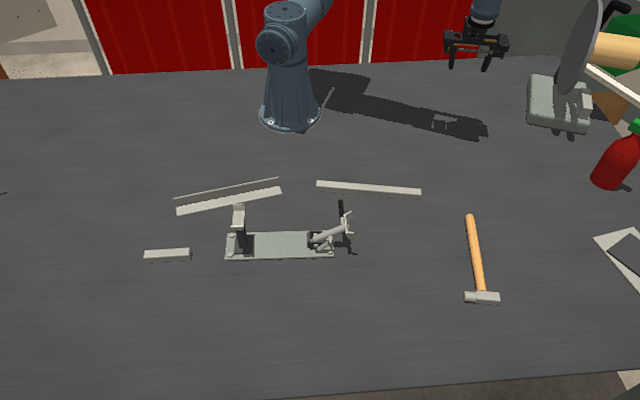

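View pics/top0.png

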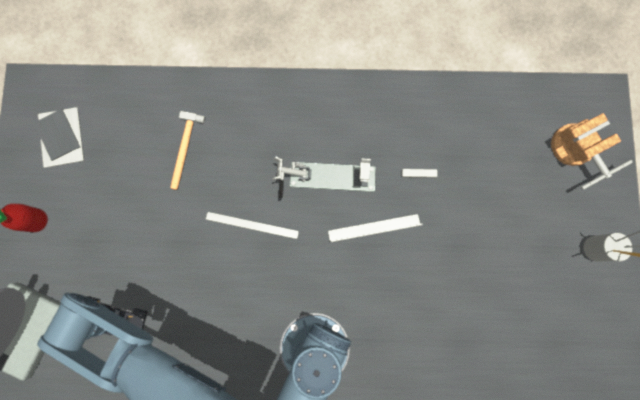

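The scene view shows the angle bar (L section, px ~230,197) on the robot's right. The long tube is on its left, at scene (317–420, 188) and top (206–298, 213–237). In the top view the stand's plate is at about (290–376, 163–190), with the handle at about (280, 187).

```bash
cat > h.py <<'E'
import numpy as np,cv2
from scipy.spatial.transform import Rotation as R
def ray(im,uv):
    K=im["mtx"];uv=np.atleast_2d(np.float64(uv))
    d=np.c_[(uv[:,0]-K[0,2])/K[0,0],-(uv[:,1]-K[1,2])/K[1,1],-np.ones(len(uv))]
    return np.array(im["xyz"]),R.from_quat(im["orientation"]).apply(d)
def plane(im,uv,z):
    o,d=ray(im,uv);return o+d*((z-o[2])/d[:,2])[:,None]
def proj(im,p):
    c=R.from_quat(im["orientation"]).inv().apply(np.atleast_2d(p)-im["xyz"]);K=im["mtx"]
    return np.c_[K[0,0]*c[:,0]/-c[:,2]+K[0,2],K[1,1]*-c[:,1]/-c[:,2]+K[1,2]]
def blob(im,box,lo,hi=256):
    x0,y0,x1,y1=box;g=im["color"][y0:y1,x0:x1].min(2)
    n,l,s,c=cv2.connectedComponentsWithStats(((g>=lo)&(g<hi)).astype(np.uint8))
    i=1+np.argmax(s[1:,4]);m=np.argwhere(l==i)[:,::-1].astype(np.float32)+[x0,y0]
    r=cv2.minAreaRect(m.astype(np.float32));return m,r
E
python3 - <<'E'
from h import *
from rig import get_image
im=get_image("top");sc=get_image("scene")
for n,i,b,z in(("tubeT",im,(195,200,305,245),.025),("tubeS",sc,(308,170,430,200),.0125),("angleT",im,(320,205,430,250),.004)):
    m,r=blob(i,b,140); bp=plane(i,cv2.boxPoints(r),z); print(n,len(m),r,bp.round(3).tolist(),plane(i,r[0],z).round(4))
    p=plane(i,m,z)[:,:2];c=p.mean(0);w,v=np.linalg.eigh(np.cov((p-c).T));print(c.round(4),"yaw",np.degrees(np.arctan2(v[1,1],v[0,1])))
a=cv2.resize(im["color"][145:210,260:390],None,fx=6,fy=6,interpolation=cv2.INTER_NEAREST);b=cv2.resize(sc["color"][190:270,215:365],None,fx=5,fy=5,interpolation=cv2.INTER_NEAREST)
cv2.imwrite("pics/ct.png",a);cv2.imwrite("pics/cs.png",b)
E
```

```text
tubeT 889 ((251.85630798339844, 224.81576538085938), (94.9187240600586, 9.44483757019043), 11.944175720214844) [[0.428, 0.382, 0.025], [0.46, 0.377, 0.025], [0.397, 0.055, 0.025], [0.365, 0.061, 0.025]] [[0.4124 0.2184 0.025 ]]
[0.4125 0.2184] yaw 78.80837736929178
tubeS 616 ((368.09796142578125, 186.8487548828125), (104.64299774169922, 5.999588489532471), 4.864514350891113) [[0.38, 0.064, 0.012], [0.355, 0.068, 0.012], [0.418, 0.386, 0.012], [0.442, 0.379, 0.012]] [[0.3989 0.2257 0.0125]]
[0.3991 0.2255] yaw 78.83420986527472
angleT 1219 ((374.4725036621094, 227.35256958007812), (13.229658126831055, 95.04027557373047), 79.4389877319336) [[0.401, -0.04, 0.004], [0.467, -0.369, 0.004], [0.422, -0.376, 0.004], [0.356, -0.049, 0.004]] [[ 0.4116 -0.208   0.004 ]]
[ 0.4109 -0.2062] yaw 101.16339889751585
```

View pics/ct.png

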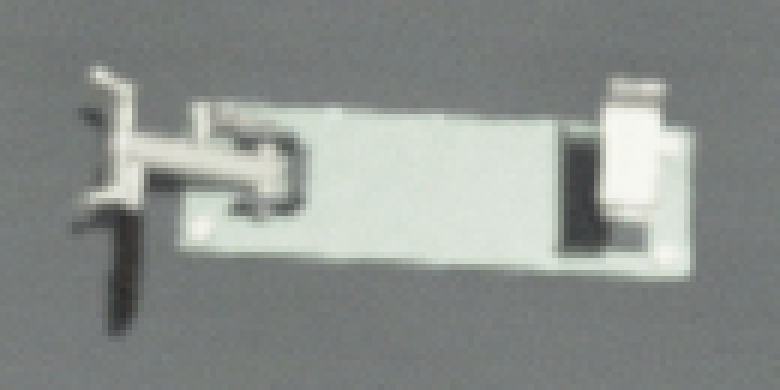

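View pics/cs.png

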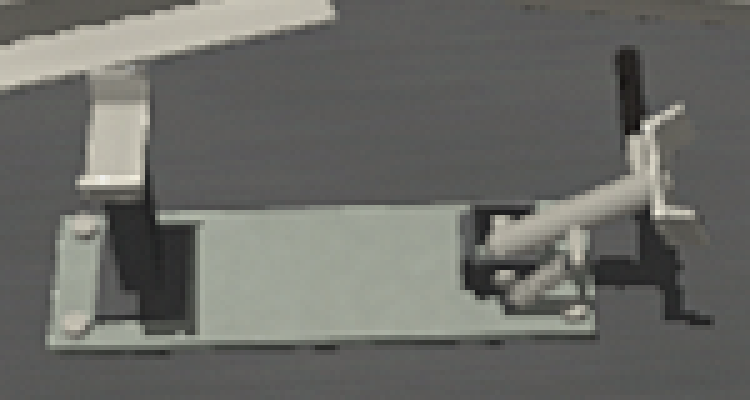

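The crops show the plate corners: top crop (180,250), (692,278), (697,130); scene crop (48,348), (597,337), (62,212). The black handle lies at about (120, 210–330) in the top crop and about (629, 50–135) in the scene crop.

```bash
cat >> h.py <<'E'
S=dict(c=None,yaw=None)
E
python3 - <<'E'
from h import *
from rig import get_image
im=get_image("top");sc=get_image("scene")
T=lambda a:(np.array(a)+.5)/6-.5+[260,145]
C=lambda a:(np.array(a)+.5)/5-.5+[215,190]
# stand coords -> plate corners: (-x,+y),(-x,-y),(+x,-y),(+x,+y)
L=np.array([[-.045,.15],[-.045,-.15],[.045,-.15],[.045,.15]])
pt=plane(im,T([[180,250],[692,278],[697,130]]),.01)[:,:2]; ps=plane(sc,C([[62,212],[48,348],[597,337]]),.01)[:,:2]
def fit(l,p):
    lc,pc=l.mean(0),p.mean(0);A=l-lc;B=p-pc
    y=np.arctan2((A[:,0]*B[:,1]-A[:,1]*B[:,0]).sum(),(A*B).sum());r=np.array([[np.cos(y),-np.sin(y)],[np.sin(y),np.cos(y)]])
    c=pc-r@lc;print(c.round(4),np.degrees(y).round(2),((p-(l@r.T+c))*1e3).round(1).tolist());return c,y,r
fit(L[:3],pt);fit(L[1:],ps)
c,y,r=fit(np.r_[L[:3],L[1:]],np.r_[pt,ps])
for nm,z,q in(("handle fold",.076,[-.07,.1848]),("tip",.076,[-.097,.1848]),("lock",.115,[-.07,.111-.087*np.sin(np.radians(12))]),("rest",.13,[0,0]),("post",.13,[0,-.09])):
    w=np.r_[r@q+c,z];print(nm,w.round(4),"top px",((proj(im,w)-[260,145]+.5)*6-.5).round(),"scene",((proj(sc,w)-[215,190]+.5)*5-.5).round())
E
```

```text
[ 0.5908 -0.061 ] -2.44 [[-0.1, 1.0], [0.5, -0.6], [-0.4, -0.4]]
[ 0.5919 -0.0557] -3.26 [[-1.1, -0.9], [0.8, 0.6], [0.3, 0.3]]
[ 0.5912 -0.0585] -2.74 [[-1.3, -1.8], [0.8, -3.5], [-0.1, -2.8], [-1.8, 2.4], [0.1, 3.1], [2.3, 2.6]]
handle fold [0.5302 0.1295 0.076 ] top px [[108. 267.]] scene [[646.  94.]]
tip [0.5032 0.1308 0.076 ] top px [[104. 314.]] scene [[642.  57.]]
lock [0.5258 0.0377 0.115 ] top px [[270. 265.]] scene [[481.  52.]]
rest [ 0.5912 -0.0585  0.13  ] top px [[447. 146.]] scene [[306. 140.]]
post [ 0.5869 -0.1483  0.13  ] top px [[610. 156.]] scene [[132. 145.]]
```

```bash
python3 - <<'E'
from h import *
from rig import get_image
im=get_image("top");sc=get_image("scene")
T=lambda a:(np.array(a)+.5)/6-.5+[260,145]
C=lambda a:(np.array(a)+.5)/5-.5+[215,190]
for n,a,b,z in(("tip",(119,332),(627,48),.076),("mid",(121,270),(629,92),.076),("post",(632,149),(118,138),.13),("lockhinge",(272,170),(495,245),.03)):
    o1,d1=ray(im,T(a));o2,d2=ray(sc,C(b));d1=d1[0];d2=d2[0]
    s=np.linalg.lstsq(np.c_[d1,-d2],o2-o1,rcond=None)[0];p,q=o1+s[0]*d1,o2+s[1]*d2
    print(n,((p+q)/2).round(4),"gap",((q-p)*1e3).round(1),plane(im,T(a),z).round(4),plane(sc,C(b),z).round(4))
E
```

```text
tip [0.4936 0.123  0.0732] gap [0.1 1.1 0.1] [[0.4931 0.1223 0.076 ]] [[0.496  0.1231 0.076 ]]
mid [0.5284 0.1212 0.0762] gap [-0.1 -1.6 -0.1] [[0.5285 0.122  0.076 ]] [[0.5282 0.1204 0.076 ]]
post [ 0.5889 -0.1568  0.1388] gap [-0.1  4.7 -0.6] [[ 0.5909 -0.1603  0.13  ]] [[ 0.582  -0.1557  0.13  ]]
lockhinge [0.5962 0.039  0.0331] gap [0.1 1.6 0. ] [[0.5968 0.0382 0.03  ]] [[0.594  0.0399 0.03  ]]
```

```bash
cat > d.py <<'E'
# usage: d.py x y z [yaw of tool-y, deg]: remaining move of the GRASP point, tool axes, cm
import sys;from h import *;from rig import bot
a=[float(v) for v in sys.argv[1:]];s=bot.observe();r=R.from_quat(s["ee_rot"]);M=r.as_matrix()
g=s["position"]+M[:,2]*bot.grasp_offset
yw=np.degrees(np.arctan2(M[1,1],M[0,1]))
print("grasp",g.round(4),"tooly yaw",yw.round(2),"tilt",M[2,2].round(4),"F",np.round(s["force"],1),"gap",s["finger_gap"])
if len(a)>3:
    t=(a[3]-yw+90)%180-90;print("spin",-np.radians(t).round(3))
print("d cm",(M.T@(np.array(a[:3])-g)*100).round(2))
E
python3 -m jog '[{"spin":-0.18},{"dx":-4.15,"dy":-4.2,"dz":0.5},{"dx":-4.15,"dy":-4.2,"dz":0.5},{"dx":-4.15,"dy":-4.2,"dz":0.5},{"dx":-4.15,"dy":-4.2,"dz":0.5},{"dx":-4.15,"dy":-4.2,"dz":0.5},{"dx":-4.15,"dy":-4.2,"dz":0.5},{"dx":-4.15,"dy":-4.2,"dz":0.5},{"dx":-4.15,"dy":-4.2,"dz":0.5},{"dx":-4.15,"dy":-4.2,"dz":0.5}]' 1
python3 d.py .524 .121 .076 87.3
```

```text
grasp [0.1293 0.5602 0.2573] tooly yaw 77.0 tilt -1.0 F [ 1.  -0.2 -0.5] gap 0.08793707494387959
spin -0.18
d cm [-48.34 -33.91  18.14]validation failed for argument at $[0]...
```

```bash
python3 -m jog '[{"dx":0,"dy":0,"dz":0,"spin":-0.18},{"dx":-4.15,"dy":-4.2,"dz":0.5,"spin":0},{"dx":-4.15,"dy":-4.2,"dz":0.5,"spin":0},{"dx":-4.15,"dy":-4.2,"dz":0.5,"spin":0},{"dx":-4.15,"dy":-4.2,"dz":0.5,"spin":0},{"dx":-4.15,"dy":-4.2,"dz":0.5,"spin":0},{"dx":-4.15,"dy":-4.2,"dz":0.5,"spin":0},{"dx":-4.15,"dy":-4.2,"dz":0.5,"spin":0},{"dx":-4.15,"dy":-4.2,"dz":0.5,"spin":0}]' 1
python3 d.py .524 .121 .076 87.3
```

```text
clock: 1.52
position: [0.4464, 0.2075, 0.2629]
ee_rot: [0.024, 1.0, 0.0, 0.0]
force: [0.0, 0.2, -0.2]
finger_gap: 0.0883
grip_force: 0.0
grasp [0.4464 0.2075 0.2176] tooly yaw 87.3 tilt -1.0 F [ 0.   0.2 -0.2] gap 0.08829986898491382
spin 0.0
d cm [-8.14 -8.28 14.17]
```

```bash
python3 -m jog '[{"dx":-4.0,"dy":-4.1,"dz":2.2,"spin":0},{"dx":-4.0,"dy":-4.1,"dz":2.2,"spin":0},{"dx":0,"dy":0,"dz":1,"spin":0},{"dx":0,"dy":0,"dz":0,"spin":0},{"dx":0,"dy":0,"dz":0,"spin":0}]' 1
python3 d.py .524 .121 .076 87.3; python3 - <<'E'
from h import *
from rig import get_image
a=get_image("top")["color"][120:220,220:400];b=get_image("scene")["color"][120:270,210:400]
cv2.imwrite("pics/p1.png",np.hstack([cv2.resize(a,(540,300)),cv2.resize(b,(380,300))])[:,120:])
E
```

```text
clock: 2.15
position: [0.5208, 0.1246, 0.2093]
ee_rot: [0.023, 1.0, 0.0, 0.0]
force: [0.5, 0.7, 0.7]
finger_gap: 0.0881
grip_force: 0.0
grasp [0.5208 0.1246 0.164 ] tooly yaw 87.41 tilt -1.0 F [0.5 0.7 0.7] gap 0.08811025808181465
spin 0.002
d cm [-0.33 -0.35  8.8 ]
```

View pics/p1.png

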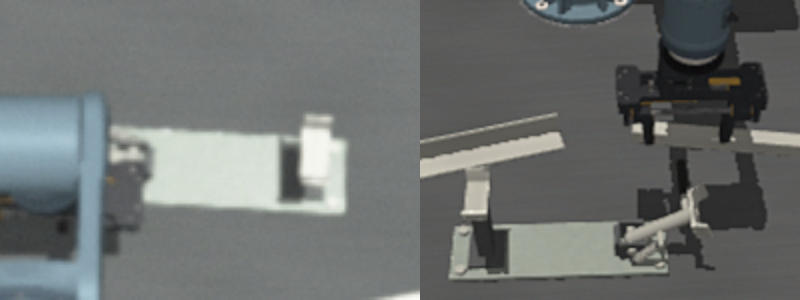

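The fingers straddle the handle, seen in the scene half at about (690, 150–200). The folded leg hasn't moved. Next I'll descend and pinch.

```bash
python3 -m jog '[{"dx":-0.15,"dy":-0.15,"dz":3,"spin":0},{"dx":-0.15,"dy":-0.15,"dz":3,"spin":0},{"dx":0,"dy":0,"dz":2.7,"spin":0},{"dx":0,"dy":0,"dz":0,"spin":0}]' 1 && python3 d.py .524 .121 .076 && python3 -m jog '[{"dx":0,"dy":0,"dz":0,"spin":0},{"dx":0,"dy":0,"dz":0,"spin":0},{"dx":0,"dy":0,"dz":0,"spin":0},{"dx":0,"dy":0,"dz":0,"spin":0},{"dx":0,"dy":0,"dz":0,"spin":0},{"dx":0,"dy":0,"dz":0,"spin":0}]' 0
python3 d.py .524 .121 .076 87.3
```

```text
clock: 2.75
position: [0.5226, 0.1211, 0.1205]
ee_rot: [0.023, 1.0, -0.0, -0.002]
force: [-0.1, -0.1, 0.0]
finger_gap: 0.0878
grip_force: 0.0
grasp [0.5224 0.1211 0.0752] tooly yaw 87.39 tilt -1.0 F [-0.1 -0.1  0. ] gap 0.08775587493270783
d cm [-0.16  0.   -0.08]
clock: 3.5
position: [0.5241, 0.1203, 0.1217]
ee_rot: [0.023, 1.0, -0.0, -0.0]
force: [-0.4, -0.4, 0.8]
finger_gap: 0.0305
grip_force: 0.0
grasp [0.5241 0.1203 0.0764] tooly yaw 87.32 tilt -1.0 F [-0.4 -0.4  0.8] gap 0.030477939139156408
spin 0.0
d cm [0.01 0.07 0.04]
```

```bash
python3 -m jog '[{"dx":0,"dy":0,"dz":0,"spin":0},{"dx":0,"dy":0,"dz":0,"spin":0},{"dx":0,"dy":0,"dz":0,"spin":0},{"dx":0,"dy":0,"dz":0,"spin":0}]' 0
python3 d.py .524 .121 .076 87.3
python3 - <<'E'
import numpy as np
a=np.radians(np.array([58,50,42,34,26,18,10,2,-5,-12]));y=8.7*np.sin(a);z=8.7*np.cos(a)
print(np.c_[np.diff(y),-np.diff(z)].round(2).tolist())
E
```

```text
clock: 4.0
position: [0.5241, 0.1214, 0.1217]
ee_rot: [0.023, 1.0, 0.001, 0.0]
force: [1.0, 5.5, -0.4]
finger_gap: 0.0123
grip_force: 29.8
grasp [0.5241 0.1215 0.0764] tooly yaw 87.31 tilt -1.0 F [ 1.   5.5 -0.4] gap 0.01230739525532635
spin 0.0
d cm [ 0.01 -0.05  0.04]
[[-0.71, -0.98], [-0.84, -0.87], [-0.96, -0.75], [-1.05, -0.61], [-1.13, -0.45], [-1.18, -0.29], [-1.21, -0.13], [-1.06, 0.03], [-1.05, 0.16]]
```

```bash
python3 -m jog '[{"dx":0,"dy":-0.7,"dz":-1,"spin":0},{"dx":0,"dy":-0.85,"dz":-0.85,"spin":0},{"dx":0,"dy":-0.95,"dz":-0.75,"spin":0},{"dx":0,"dy":-1.05,"dz":-0.6,"spin":0},{"dx":0,"dy":0,"dz":0,"spin":0}]' 0 && python3 d.py .522 .086 .108 && python3 -m jog '[{"dx":0,"dy":-1.15,"dz":-0.45,"spin":0},{"dx":0,"dy":-1.2,"dz":-0.3,"spin":0},{"dx":0,"dy":-1.2,"dz":-0.1,"spin":0},{"dx":0,"dy":-1.05,"dz":0,"spin":0},{"dx":0,"dy":-1.05,"dz":0.15,"spin":0},{"dx":0,"dy":-0.2,"dz":0.05,"spin":0},{"dx":0,"dy":0,"dz":0,"spin":0}]' 0
python3 d.py .520 .028 .115 87.3
```

```text
clock: 4.62
position: [0.5222, 0.0848, 0.1534]
ee_rot: [0.024, 1.0, 0.0, -0.0]
force: [1.3, 3.0, -5.3]
finger_gap: 0.0123
grip_force: 30.0
grasp [0.5222 0.0848 0.1081] tooly yaw 87.27 tilt -1.0 F [ 1.3  3.  -5.3] gap 0.01227800484419392
d cm [0.02 0.12 0.01]
clock: 5.5
position: [0.5193, 0.0293, 0.1608]
ee_rot: [0.024, 1.0, 0.003, -0.0]
force: [-1.5, 20.7, 1.1]
finger_gap: 0.0125
grip_force: 29.8
grasp [0.5193 0.0296 0.1155] tooly yaw 87.3 tilt -1.0 F [-1.5 20.7  1.1] gap 0.01245027157992397
spin -0.0
d cm [-0.08 -0.16  0.05]
```

```bash
python3 -m jog '[{"dx":0,"dy":0.15,"dz":0,"spin":0},{"dx":0,"dy":0,"dz":0,"spin":0},{"dx":0,"dy":0,"dz":0,"spin":0},{"dx":0,"dy":0,"dz":0,"spin":0}]' 0.6 && python3 -m jog '[{"dx":0,"dy":0,"dz":-3,"spin":0},{"dx":0.5,"dy":0,"dz":-5,"spin":0},{"dx":4,"dy":3,"dz":-3,"spin":0.18},{"dx":4,"dy":3,"dz":0,"spin":0.18},{"dx":3,"dy":5,"dz":0,"spin":0.18},{"dx":0,"dy":5,"dz":0,"spin":0.18},{"dx":0,"dy":5,"dz":0,"spin":0.18},{"dx":0,"dy":0,"dz":0,"spin":0.18}]' 1
python3 d.py .4115 .220 .0125 168.8; python3 - <<'E'
from h import *
from rig import get_image
im=get_image("top");sc=get_image("scene")
a=im["color"][130:260,190:400];b=sc["color"][170:280,210:430]
cv2.imwrite("pics/p2.png",np.vstack([cv2.resize(a,(485,300)),cv2.resize(b,(485,243))]))
m,r=blob(im,(195,200,305,245),140);print(len(m),plane(im,r[0],.025).round(4))
E
```

```text
clock: 6.0
position: [0.5201, 0.0274, 0.1605]
ee_rot: [0.024, 1.0, -0.0, 0.0]
force: [0.1, -1.1, -0.4]
finger_gap: 0.0504
grip_force: 0.0
clock: 7.0
position: [0.4997, 0.2301, 0.2697]
ee_rot: [0.527, 0.85, 0.0, 0.0]
force: [-0.9, -0.4, -0.8]
finger_gap: 0.0882
grip_force: 0.0
grasp [0.4997 0.2301 0.2244] tooly yaw 26.41 tilt -1.0 F [-0.9 -0.4 -0.8] gap 0.08822279422772293
spin 0.656
d cm [ 3.01 -8.35 21.19]
353 [[0.3938 0.1238 0.025 ]]
```

View pics/p2.png

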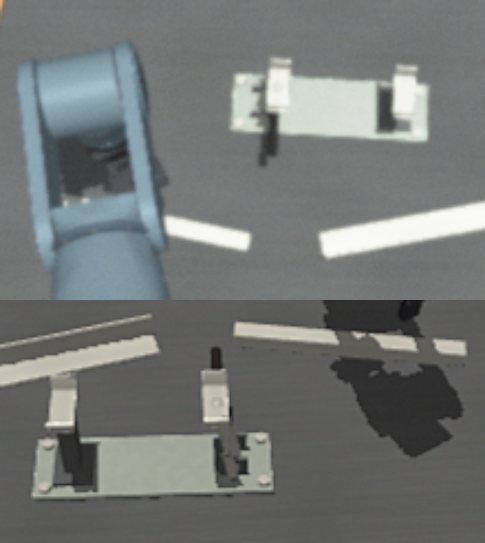

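The leg stands locked: both saddles are level, at (280,85) and (404,90) in the top half. The long tube hasn't moved. Now the gripper goes over the tube.

```bash
python3 -m jog '[{"dx":0,"dy":0,"dz":3,"spin":0.164},{"dx":0,"dy":0,"dz":3,"spin":0.164},{"dx":0,"dy":0,"dz":2,"spin":0.164},{"dx":0,"dy":0,"dz":0,"spin":0.164},{"dx":0,"dy":0,"dz":0,"spin":0},{"dx":0,"dy":0,"dz":0,"spin":0}]' 1
python3 d.py .4115 .220 .022 168.8
```

```text
clock: 7.85
position: [0.4985, 0.228, 0.1907]
ee_rot: [0.77, 0.638, 0.0, 0.0]
force: [0.5, -0.1, 0.2]
finger_gap: 0.0882
grip_force: 0.0
grasp [0.4986 0.228  0.1454] tooly yaw -10.71 tilt -1.0 F [ 0.5 -0.1  0.2] gap 0.08818749543886481
spin 0.009
d cm [-2.41 -8.42 12.34]
```

```bash
python3 -m jog '[{"dx":-1.2,"dy":-4.2,"dz":2,"spin":0.009},{"dx":-1.2,"dy":-4.2,"dz":2,"spin":0},{"dx":0,"dy":0,"dz":2,"spin":0},{"dx":0,"dy":0,"dz":0,"spin":0},{"dx":0,"dy":0,"dz":0,"spin":0}]' 1
python3 d.py .4115 .220 .022 168.8
```

```text
clock: 8.48
position: [0.4124, 0.2212, 0.1313]
ee_rot: [0.774, 0.633, 0.001, 0.0]
force: [-0.6, -0.3, -0.2]
finger_gap: 0.0879
grip_force: 0.0
grasp [0.4125 0.2213 0.086 ] tooly yaw -11.4 tilt -1.0 F [-0.6 -0.3 -0.2] gap 0.08794505181673559
spin -0.004
d cm [-0.15 -0.08  6.4 ]
```

```bash
python3 -m jog '[{"dx":-0.1,"dy":-0.1,"dz":2.2,"spin":0},{"dx":0,"dy":0,"dz":2.2,"spin":0},{"dx":0,"dy":0,"dz":1.6,"spin":0},{"dx":0,"dy":0,"dz":0.3,"spin":0},{"dx":0,"dy":0,"dz":0,"spin":0}]' 1 && python3 -m jog '[{"dx":0,"dy":0,"dz":0,"spin":0},{"dx":0,"dy":0,"dz":0,"spin":0},{"dx":0,"dy":0,"dz":0,"spin":0},{"dx":0,"dy":0,"dz":0,"spin":0},{"dx":0,"dy":0,"dz":0,"spin":0},{"dx":0,"dy":0,"dz":0,"spin":0},{"dx":0,"dy":0,"dz":0,"spin":0},{"dx":0,"dy":0,"dz":0,"spin":0},{"dx":0,"dy":0,"dz":0,"spin":0},{"dx":0,"dy":0,"dz":0,"spin":0}]' 0
python3 d.py .4115 .220 .022 168.8
```

```text
clock: 9.1
position: [0.4105, 0.2204, 0.0676]
ee_rot: [0.774, 0.633, 0.0, 0.0]
force: [0.4, 0.8, -0.4]
finger_gap: 0.088
grip_force: 0.0
clock: 10.35
position: [0.4102, 0.2203, 0.0673]
ee_rot: [0.774, 0.633, 0.0, 0.0]
force: [0.8, -1.5, -0.5]
finger_gap: 0.0249
grip_force: 30.0
grasp [0.4102 0.2203 0.022 ] tooly yaw -11.48 tilt -1.0 F [ 0.8 -1.5 -0.5] gap 0.024861901925666965
spin -0.005
d cm [-0.    0.13 -0.  ]
```

```bash
python3 -m jog '[{"dx":0,"dy":0,"dz":-1,"spin":0},{"dx":0,"dy":0,"dz":-3,"spin":0},{"dx":0,"dy":0,"dz":-4,"spin":0},{"dx":0,"dy":0,"dz":-4,"spin":0},{"dx":0,"dy":0,"dz":-4,"spin":0},{"dx":0,"dy":0,"dz":-4,"spin":-0.075},{"dx":0,"dy":0,"dz":-1,"spin":-0.075},{"dx":0,"dy":0,"dz":0,"spin":0},{"dx":0,"dy":0,"dz":0,"spin":0}]' 0
python3 d.py .591 -.067 .225 177.3
```

```text
clock: 11.48
position: [0.4092, 0.2201, 0.2762]
ee_rot: [0.725, 0.689, -0.001, -0.001]
force: [-0.6, -0.7, -3.3]
finger_gap: 0.0249
grip_force: 30.0
grasp [0.4091 0.2201 0.2309] tooly yaw -2.96 tilt -1.0 F [-0.6 -0.7 -3.3] gap 0.02489400351038833
spin -0.005
d cm [-27.73  19.65   0.56]
```

```bash
python3 -m jog '[{"dx":-2,"dy":1.4,"dz":0,"spin":0},{"dx":-3.5,"dy":2.5,"dz":0,"spin":0},{"dx":-4,"dy":2.8,"dz":0,"spin":0},{"dx":-4,"dy":2.8,"dz":0,"spin":0},{"dx":-4,"dy":2.8,"dz":0,"spin":0},{"dx":-4,"dy":2.8,"dz":0,"spin":0},{"dx":-3.5,"dy":2.6,"dz":0,"spin":0},{"dx":-2.7,"dy":2,"dz":0,"spin":0},{"dx":0,"dy":0,"dz":0,"spin":0},{"dx":0,"dy":0,"dz":0,"spin":0}]' 0
python3 d.py .591 -.067 .152 177.3; python3 - <<'E'
from h import *
from rig import get_image
im=get_image("top");sc=get_image("scene")
a=im["color"][120:220,240:400];b=sc["color"][130:270,190:390]
cv2.imwrite("pics/p3.png",np.vstack([cv2.resize(a,(480,300)),cv2.resize(b,(428,300))[:, :480] if 0 else cv2.resize(b,(480,300))]))
E
```

```text
clock: 12.72
position: [0.592, -0.0657, 0.2756]
ee_rot: [0.725, 0.689, -0.001, -0.002]
force: [-0.7, -0.5, -4.9]
finger_gap: 0.0245
grip_force: 30.0
grasp [ 0.5919 -0.0657  0.2303] tooly yaw -2.93 tilt -1.0 F [-0.7 -0.5 -4.9] gap 0.02447348427990419
spin -0.004
d cm [-0.15 -0.06  7.83]
```

View pics/p3.png

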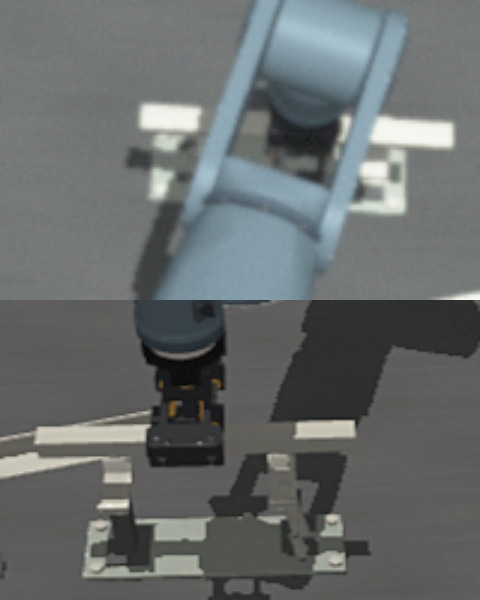

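The tube hovers over the support. Its ends are at p3-top x = 138 and 455, y ≈ 116 and 134. I'll check its middle against the saddles measured in p2.

```bash
python3 - <<'E'
from h import *
from rig import get_image
im=get_image("top");sc=get_image("scene")
t=plane(im,(np.array([[138,117],[455,135]])+.5)/3-.5+[240,120],.233);print(t.round(4),t.mean(0).round(4),np.linalg.norm(t[1]-t[0]))
b=plane(sc,(np.array([[36,436],[355,429]])+.5)/[2.4,2.143]-.5+[190,130],.226);print(b.round(4),b.mean(0).round(4),np.linalg.norm(b[1]-b[0]))
s=plane(im,(np.array([[279,87],[404,93]])+.5)/2.3095-.5+[190,130],.138);print(s.round(4),s.mean(0))
s=plane(sc,(np.array([[62,401-300],[215,393-300]])+.5)/2.2045-.5+[210,170],.135);print(s.round(4),s.mean(0))
E
```

```text
[[ 0.5987  0.0963  0.233 ]
 [ 0.5848 -0.2295  0.233 ]] [ 0.5918 -0.0666  0.233 ] 0.326114510477472
[[ 0.9377 -0.1977  0.226 ]
 [ 0.9512  0.0565  0.226 ]] [ 0.9444 -0.0706  0.226 ] 0.2545278219995253
[[ 0.5932  0.0191  0.138 ]
 [ 0.5873 -0.1584  0.138 ]] [ 0.59024793 -0.06964912  0.138     ]
[[ 0.5804 -0.156   0.135 ]
 [ 0.5825  0.0239  0.135 ]] [ 0.58146571 -0.06604331  0.135     ]
```

```bash
python3 -m jog '[{"dx":-0.2,"dy":-0.25,"dz":2,"spin":0},{"dx":0,"dy":0,"dz":2,"spin":0},{"dx":0,"dy":0,"dz":2,"spin":0},{"dx":0,"dy":0,"dz":1,"spin":0},{"dx":0,"dy":0,"dz":0.4,"spin":0},{"dx":0,"dy":0,"dz":0,"spin":0},{"dx":0,"dy":0,"dz":0,"spin":0}]' 0
python3 d.py .589 -.068 .152 177.3
```

```text
clock: 13.8
position: [0.5907, -0.0682, 0.2041]
ee_rot: [0.725, 0.689, 0.0, 0.001]
force: [-0.6, 0.5, -4.3]
finger_gap: 0.0246
grip_force: 30.0
grasp [ 0.5908 -0.0683  0.1588] tooly yaw -2.88 tilt -1.0 F [-0.6  0.5 -4.3] gap 0.024580654502283087
spin -0.003
d cm [ 0.02 -0.18  0.68]
```

```bash
python3 -m jog '[{"dx":0,"dy":0,"dz":0.3,"spin":0},{"dx":0,"dy":0,"dz":0.2,"spin":0},{"dx":0,"dy":0,"dz":0.1,"spin":0},{"dx":0,"dy":0,"dz":0,"spin":0},{"dx":0,"dy":0,"dz":0,"spin":0}]' 0; python3 -m jog '[{"dx":0,"dy":0,"dz":0.1,"spin":0},{"dx":0,"dy":0,"dz":0,"spin":0}]' 0
python3 d.py .589 -.068 .152 177.3
```

```text
clock: 14.42
position: [0.5907, -0.0683, 0.1986]
ee_rot: [0.725, 0.689, 0.0, 0.001]
force: [-2.5, 0.6, 5.1]
finger_gap: 0.0248
grip_force: 30.0
clock: 14.68
position: [0.5907, -0.0683, 0.1985]
ee_rot: [0.725, 0.689, 0.0, 0.001]
force: [-5.9, 0.4, 10.9]
finger_gap: 0.0248
grip_force: 30.0
grasp [ 0.5908 -0.0683  0.1532] tooly yaw -2.88 tilt -1.0 F [-5.9  0.4 10.9] gap 0.024819783231865112
spin -0.003
d cm [ 0.02 -0.18  0.12]
```

A sideways force of −6 N suggests contact with the far (+x) lip. I'll back up slightly, shift towards −x and look.

```bash
python3 -m jog '[{"dx":0,"dy":0,"dz":-0.3,"spin":0},{"dx":0,"dy":-0.4,"dz":0,"spin":0},{"dx":0,"dy":0,"dz":0,"spin":0},{"dx":0,"dy":0,"dz":0,"spin":0}]' 0; python3 -m jog '[{"dx":0,"dy":0,"dz":0.2,"spin":0},{"dx":0,"dy":0,"dz":0.1,"spin":0},{"dx":0,"dy":0,"dz":0,"spin":0},{"dx":0,"dy":0,"dz":0,"spin":0}]' 0
python3 d.py .589 -.068 .152 177.3
python3 - <<'E'
from h import *
from rig import get_image
cv2.imwrite("pics/p4.png",np.vstack([cv2.resize(get_image("scene")["color"][160:270,200:380],(720,440)),cv2.resize(get_image("top")["color"][140:200,260:390],(346,160))[:, :346].repeat(1,0) if 0 else np.zeros((1,720,3),np.uint8)]))
E
```

```text
clock: 15.18
position: [0.586, -0.0678, 0.199]
ee_rot: [0.725, 0.689, -0.0, -0.0]
force: [-1.9, -0.0, -1.9]
finger_gap: 0.025
grip_force: 30.0
clock: 15.68
position: [0.5862, -0.0679, 0.1985]
ee_rot: [0.724, 0.689, -0.0, 0.0]
force: [-9.7, 0.9, 15.4]
finger_gap: 0.025
grip_force: 30.0
grasp [ 0.5862 -0.0679  0.1532] tooly yaw -2.85 tilt -1.0 F [-9.7  0.9 15.4] gap 0.024986034035966605
spin -0.003
d cm [0.   0.28 0.12]
```

View pics/p4.png

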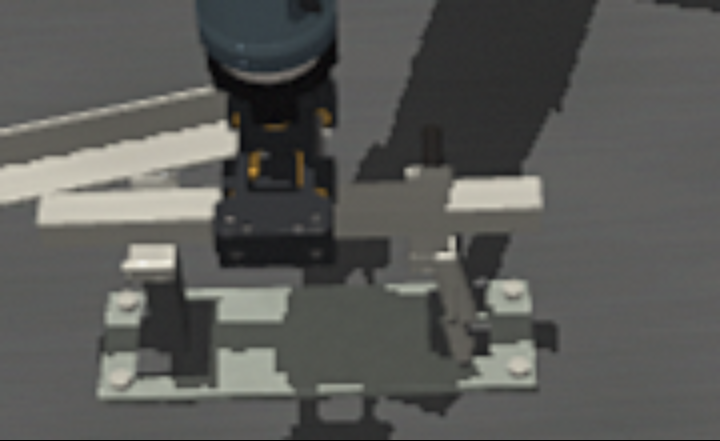

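Contact is at the same height at both x positions, so the tube sits on the flats, between the lips and spanning both saddles. I'll relax the push and release.

```bash
python3 -m jog '[{"dx":0,"dy":0.1,"dz":-0.15,"spin":0},{"dx":0,"dy":0.1,"dz":0,"spin":0},{"dx":0,"dy":0,"dz":0,"spin":0}]' 0; python3 -m jog '[{"dx":0,"dy":0,"dz":0,"spin":0},{"dx":0,"dy":0,"dz":0,"spin":0},{"dx":0,"dy":0,"dz":0,"spin":0},{"dx":0,"dy":0,"dz":0,"spin":0}]' 0.6; python3 -m jog '[{"dx":0,"dy":0,"dz":-1,"spin":0},{"dx":0,"dy":0,"dz":-3,"spin":0},{"dx":0,"dy":0,"dz":-4,"spin":0},{"dx":0,"dy":0,"dz":-4,"spin":0},{"dx":0,"dy":-5,"dz":-2,"spin":0},{"dx":0,"dy":-5,"dz":0,"spin":0},{"dx":0,"dy":-5,"dz":0,"spin":0},{"dx":0,"dy":-5,"dz":0,"spin":0},{"dx":5,"dy":-1,"dz":0,"spin":0},{"dx":5,"dy":0,"dz":0,"spin":0}]' 1;  python3 -m jog '[{"dx":6,"dy":0,"dz":0,"spin":0},{"dx":6,"dy":0,"dz":0,"spin":0},{"dx":6,"dy":0,"dz":0,"spin":0},{"dx":6,"dy":0,"dz":0,"spin":0},{"dx":0,"dy":0,"dz":0,"spin":0}]' 1
python3 - <<'E'
from h import *
from rig import get_image
im=get_image("top");sc=get_image("scene")
cv2.imwrite("pics/p5.png",np.vstack([cv2.resize(im["color"][130:250,240:400],(400,300)),cv2.resize(sc["color"][165:270,200:380],(514,300))[:, :400] if 0 else cv2.resize(sc["color"][165:270,220:360],(400,300))]))
m,r=blob(im,(265,140,390,200),200);print(len(m),r,plane(im,cv2.boxPoints(r),.155).round(3).tolist(),plane(im,r[0],.155))
E
```

```text
clock: 16.1
position: [0.588, -0.068, 0.1985]
ee_rot: [0.725, 0.689, -0.0, -0.0]
force: [-6.9, 0.8, 9.0]
finger_gap: 0.0243
grip_force: 30.0
clock: 16.6
position: [0.5883, -0.068, 0.1976]
ee_rot: [0.725, 0.689, -0.0, -0.0]
force: [0.1, -0.2, -0.1]
finger_gap: 0.0529
grip_force: 0.0
clock: 17.85
position: [0.383, 0.0427, 0.3389]
ee_rot: [0.726, 0.688, 0.001, 0.001]
force: [0.2, -0.1, 0.7]
finger_gap: 0.0881
grip_force: 0.0
clock: 18.48
position: [0.3949, 0.2855, 0.3382]
ee_rot: [0.723, 0.691, 0.0, -0.0]
force: [0.4, -0.8, -0.9]
finger_gap: 0.0883
grip_force: 0.0
797 ((337.9727783203125, 166.435791015625), (98.30818176269531, 10.60430908203125), 3.5763344764709473) [[0.584, 0.09, 0.155], [0.619, 0.089, 0.155], [0.604, -0.23, 0.155], [0.569, -0.228, 0.155]] [[ 0.59403802 -0.06983347  0.155     ]]
```

View pics/p5.png

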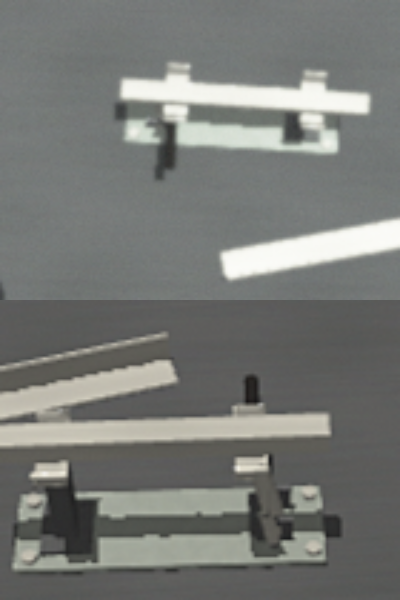

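The picture shows the tube level across both saddles and between the lips, its middle at about y −0.070, within a few mm of midway. The leg is still locked and the arm is clear.

```bash
python3 -c "from rig import bot;print(bot.close_job())"
```

```text
the job is handed in; nothing more can be done
None
```

I locked the prop leg, laid the long tube level across both saddles with its middle within a few mm of midway, let go of it and handed in the job at about 18.5 s; the angle bar, short tube and hammer were not touched, and no result came back.

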